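Draw the blue jar tray forward from the deep glovebox shelf with the reach hook

TASK

Take the orange-handled reach hook from its rest, hook its claw over the front lip of the blue tray deep in the shelf and draw that tray forward until it comes up square and snug against the yellow stop bar, finishing with a light firm pull, about 6 N more than it takes to slide it, held a moment, and never pulling or pressing on the tray with 15 N or more. Move the tray with the hook alone and keep its jars standing; then unhook without pushing the tray back and lay the hook back in its rest as it was, leaving everything else where it stands.

Things in the scene. Friction and masses are not known exactly. Their poses are not given: they have to be found in the camera images.
- hook: Reach hook, 0.16 kg. Origin = centre of its orange handle, a bar 120 (x) x 18 (y) x 22 (z) mm, gripped across the 18 mm; x runs to the claw, z up. An 8 mm steel rod goes on from the handle's front end, level with the origin, to x = 125 mm and there bends down into the claw (point hook_claw). Centre of mass about 25 mm ahead of the origin. A wire eye sticks out 18 mm behind the handle
- hook_claw (a point): Middle of the claw's round end (radius 4 mm): 122 mm ahead of the hook's origin, 24 mm below it. The claw is an 8 mm rod, so its lowest point is 28 mm below the origin; it reaches 24 mm below the underside of the level rod and leans 3 mm back to the handle
- hook_rest: Fixed dark steel bench rest, plate 130 x 70 x 8 mm; origin under its centre on the table, x along it towards the claw. Two wire forks at x = -46 and +46 mm carry the handle: each a U 24 mm wide inside, flaring to 44 mm at its top, 95 mm above the table; the handle's underside lies 55 mm up. The gap between the forks is free for gripping
- hook_seat (a point): Where the hook's origin lies when the hook is in its rest: 66 mm above the table over the rest's centre; axes as the rest's
- shelf: Fixed aluminium shelf 340 deep (x, away from the robot) x 340 wide mm; origin on the table under the middle of its front edge, z up. Board top at z = 45 mm; two 160 mm lanes centred at y = +-84 mm, parted by a 15 mm high strip; side flanges 18 mm high. Over it, from x = 85 mm inwards, a deck of wires at z = 150 mm (underside 147) on four posts at the sides, stock at its back
- stop_rails: Two slotted side brackets fixed on the shelf; origin and axes are the shelf's. They carry the yellow stop bar, 4 mm thick and 14 mm high over the board, full width, clamped by thumb screws at the sides. The bar's inner face, where the tray's front wall stops, may be set anywhere from x = 4 to 29 mm: its setting is not in these readings and must be found by feel or sight. It is rigid
- blue_tray: Blue open tray holding three jars, loose in one lane, set back and perhaps askew; 150 (x) x 115 (y) x 42 (z) mm, walls and floor 4 mm, about 0.3 to 0.5 kg plus jars. Origin at the foot of the front wall's outer face, mid-width; x back into the tray, z up. The front wall spans x = 0 to 4 mm; a lip 4 mm thick turns out 5 mm to the front at its top. The jars stand over 55 mm behind it
- blue_tray_lip (a point): Top of the middle of the tray's front wall: 2 mm behind the origin, 42 mm above the tray's underside
- jar1: White jar with black lid standing loose in the blue tray, diameter 34 mm, 50 mm tall, 80 g, origin under its base; nothing holds it upright
- jar2: Second such jar in the blue tray
- jar3: Third such jar in the blue tray
- white_tray: White tray of the same size with red-capped vials, in the other lane; leave it. Origin as the blue tray's
- tip_box: Green pipette tip box with clear lid, 122 x 84 x 62 mm, on the table; leave it. Origin under its centre
- amber_bottle: Amber reagent bottle, diameter 72 mm, 170 mm tall; leave it. Origin under its base
- wipes_box: Green and white wipes box 120 x 210 x 50 mm; leave it. Origin under its centre
- sample_vial: Small white vial with red cap, diameter 28 mm, 46 mm tall; leave it. Origin under its base
- meter: White desk humidity meter 110 mm wide, 75 mm tall; leave it. Origin under its centre

How it is judged:
By the outcome, as a careful person would: the job done as asked, in the order asked, and still so for the second after the job is handed in, with the robot touching nothing.
It also fails if it takes over 72 s, if anything falls off the work surface, if the arm or the gripper's body presses on something with over 40 N, if the wrist force passes 120 N, or if a joint passes its speed limit or range.

ROBOT

A 6-joint arm with a two-finger parallel gripper is mounted at the origin on the work surface. World frame = base frame: x ahead of the robot, y to its left, z up, the work surface at z = 0. Lengths are in m, angles in rad, forces in N, time in s.
With the tool pointing down it reaches from about 0.4 to 0.825 m from the base axis. Payload 7 kg.
Tool frame: the origin (TCP) lies on the centre line of the jaws, within the pads' length; the fingertips stand 11 mm ahead of it and the grasp point (between the pads) lies 8 mm behind it; z points along the fingers, y is the direction in which the jaws open and shut (so a half turn about z gives the same grasp; the last joint's range is limited). The gripper opens to 88 mm and grips with 3 to 60 N. Pads are 19 mm wide; open, the fingers measure 130 mm over their backs; the gripper's body (78 mm by 193 mm) begins 47 mm behind the grasp point.
Start: joints at [1.4, 0.359, 0.012, 0, -1.224, -0.288], TCP at [0.299, 0.605, 0.238] pointing down, gripper open.
Joint ranges: [-3.07, 3.07], [-1.43, 2.12], [-1.02, 1.25], [-3.03, 1.67], [-3.05, -0], [-3.03, 3.03]. Speed limits (rad/s): [2.39, 2.39, 3.01, 3.14, 3.14, 3.14].

INTERFACE

Orientations are given as [roll, pitch, yaw] about the fixed x, y, z axes, in that order (R = Rz(yaw) Ry(pitch) Rx(roll)).
In Python, from station import * gives the robot as it stands.
- The arm moves only by the tool play_rows, never from a script. Its argument "targets" is a list of rows, each a list of 7 numbers: the turn, a rotation vector about the world's x, y, z in rad, then the shift along the world's x, y, z in m, then the opening, from 0 (shut) to 1 (fully open). A call has 1 to 12 rows; each row shifts and turns the pose as measured when the row begins; what a row does not reach is not made up. A row lasts 1/8 s, in which the tool goes at most 62.5 mm and 10.7 degrees, less where a joint would pass 70% of its speed; a pose out of reach is approached as far as the arm can. A call is refused whole if a number of a shift passes 0.0625 or a number of a turn 0.188, either way. A call with a gripper value outside its range is refused whole. The fingers move at their own pace and stop on an object; "grip_force" is the grip in N (left out, the last holds). Time passes only in rows, so rows that do not move let the fingers close. It gives the time, the measured TCP pose, the force and the opening at its end, in the units of the state.
- get_state(): the state, without advancing time (a new reading comes with each control period).
- grab_frame(name): name is "scene" or "top"; returns (picture, depth): 400x640x3 uint8, blue, green, red; 400x640 float32, m along the optical axis (not along the pixel's ray), 0 where there is no reading.
- camera_params(name): a dict with "camera_matrix" (3x3 intrinsics, pixels), "extrinsics" (4x4, takes a point from world to camera coordinates). Camera axes: x right, y up, looking along -z (the intrinsics and any distortion apply to the point x, -y, -z); pixel columns grow to the right and rows downward; lengths in m; the calibration is good to about 2 mm. A picture is of the moment at which its call begins. camera_params takes no time and is no camera call.
- job_done(): hands the job in, once; it reports no verdict.
The state is a dict: "t": time; "q": joint angles; "qd": joint speeds; "joint_efforts": joint torques, N m; "eef_pos": TCP position; "ee_rot": TCP orientation; "force": force on the tool from outside, world axes, zero at the start; "moment": the same for the moment, N m; "width": finger opening in m.
Only numpy, scipy, OpenCV 4.12 (cv2) and the standard library are available. Lean on these libraries where they do the work, as an engineer would, in place of code of your own. Each camera call takes 0.05 s, during which the arm holds its last target.

## Working session

There is one attempt and no reset: what is moved stays moved. The work goes in short steps, Python scripts to look and compute and a tool call to move; the robot and the scene stay as the last step left them, time stands still between calls to the robot, and variables do not carry over. Pictures are saved under pics/ and viewed, and the job is handed in when it is done.

Besides the shell and the picture viewer there is one more tool, called after "Call:" as name(argument=value, ...), one argument or row to a line, values as JSON. play_rows: Moves the arm, as the interface text tells. Its arguments: {"type":"object","properties":{"targets":{"type":"array","items":{"type":"array","items":{"type":"number"}}},"grip_force":{"type":"number"}},"required":["targets"]}

```bash
ls; mkdir -p pics
python3 - <<'E'
from station import *
import cv2, numpy as np
print(get_state())
for n in ("scene","top"):
    im,d=grab_frame(n); cv2.imwrite(f"pics/{n}0.png",im); np.save(f"pics/{n}0_d.npy",d)
    p=camera_params(n); print(n,p); np.savez(f"pics/{n}_p.npz",K=p["camera_matrix"],E=p["extrinsics"])
E
```

```text
pics
{'t': 0.0, 'q': array([ 1.40011715e+00,  3.59421976e-01,  1.10595510e-02, -3.19740449e-04,
       -1.22412094e+00, -2.88129075e-01]), 'qd': array([-0.00114376, -0.0013456 , -0.00139401,  0.00114186,  0.00068179,
       -0.00081524]), 'joint_efforts': array([ 1.68687733e-03, -5.82721066e+01,  2.93046981e+01,  6.99675232e+00,
        7.06955689e-03, -1.59748488e-04]), 'eef_pos': array([0.29875001, 0.60475966, 0.23660577]), 'ee_rot': array([ 3.13988974e+00, -1.91245707e-04, -4.58916980e-01]), 'force': array([ 0.88099654, -0.33651646,  0.19054992]), 'moment': array([-0.03625587, -0.03804812,  0.03620737]), 'width': 0.08752662284501236}
scene {'camera_matrix': array([[383.5203869 ,   0.        , 314.06382104],
       [  0.        , 383.5203869 , 198.93359086],
       [  0.        ,   0.        ,   1.        ]]), 'extrinsics': array([[ 0.77817147,  0.62794445,  0.0116163 , -0.45787619],
       [-0.4572132 ,  0.55372076,  0.69595216,  0.24517114],
       [ 0.43058711, -0.54688124,  0.71799419, -1.81384672],
       [ 0.        ,  0.        ,  0.        ,  1.        ]])}
top {'camera_matrix': array([[446.0997935 ,   0.        , 326.24732337],
       [  0.        , 446.0997935 , 194.54003761],
       [  0.        ,   0.        ,   1.        ]]), 'extrinsics': array([[-2.38530190e-02, -9.99714920e-01, -1.05416511e-03,
         1.70072946e-04],
       [ 9.88033905e-01, -2.37350123e-02,  1.52399646e-01,
        -6.11449789e-01],
       [-1.52381221e-01,  2.59364078e-03,  9.88318388e-01,
        -1.44174149e+00],
       [ 0.00000000e+00,  0.00000000e+00,  0.00000000e+00,
         1.00000000e+00]])}
```

View pics/scene0.png

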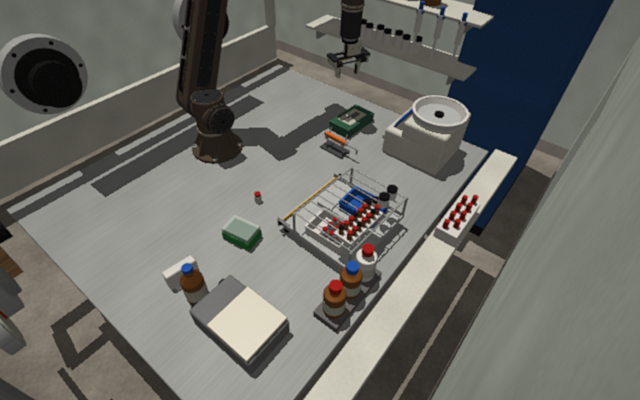

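View pics/top0.png

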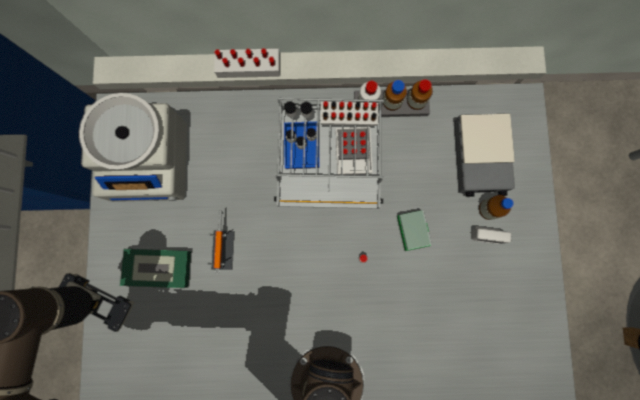

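```bash
cat > h.py <<'E'
import numpy as np, cv2
P={n:np.load(f"pics/{n}_p.npz") for n in ("scene","top")}
def proj(n,p):
    p=np.atleast_2d(p); K,E=P[n]['K'],P[n]['E']
    c=p@E[:3,:3].T+E[:3,3]; return np.c_[K[0,0]*c[:,0]/-c[:,2]+K[0,2],K[1,1]*-c[:,1]/-c[:,2]+K[1,2]]
def ray(n,uv):
    K,E=P[n]['K'],P[n]['E']; R=E[:3,:3]
    d=np.array([(uv[0]-K[0,2])/K[0,0],-(uv[1]-K[1,2])/K[1,1],-1.]); return -R.T@E[:3,3],R.T@d
def atz(n,uv,z):
    o,d=ray(n,uv); return o+d*(z-o[2])/d[2]
def atdepth(n,uv,dep):
    o,d=ray(n,uv); return o+d*dep
def tri(uvs,uvt):
    o1,d1=ray('scene',uvs);o2,d2=ray('top',uvt)
    A=np.c_[d1,-d2]; s=np.linalg.lstsq(A,o2-o1,rcond=None)[0]
    a=o1+d1*s[0]; b=o2+d2*s[1]; return (a+b)/2,np.linalg.norm(a-b)
def crop(src,dst,x0,y0,w,h,k):
    im=cv2.imread(src)[y0:y0+h,x0:x0+w]; im=cv2.resize(im,None,fx=k,fy=k,interpolation=cv2.INTER_CUBIC)
    for i in range(0,w,10): cv2.putText(im,str(x0+i),(i*k,8),0,.3,(0,255,255),1); cv2.line(im,(i*k,10),(i*k,14),(0,255,255),1)
    for j in range(0,h,10): cv2.putText(im,str(y0+j),(0,j*k+4),0,.3,(0,255,255),1)
    cv2.imwrite(dst,im)
E
python3 - <<'E'
from h import *
crop("pics/top0.png","pics/top_shelf.png",270,90,120,125,6)
crop("pics/top0.png","pics/top_hook.png",190,195,70,85,7)
crop("pics/scene0.png","pics/sc_shelf.png",270,160,150,100,5)
crop("pics/scene0.png","pics/sc_hook.png",310,115,60,50,10)
E
```

```text
(no output)
```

View pics/top_shelf.png

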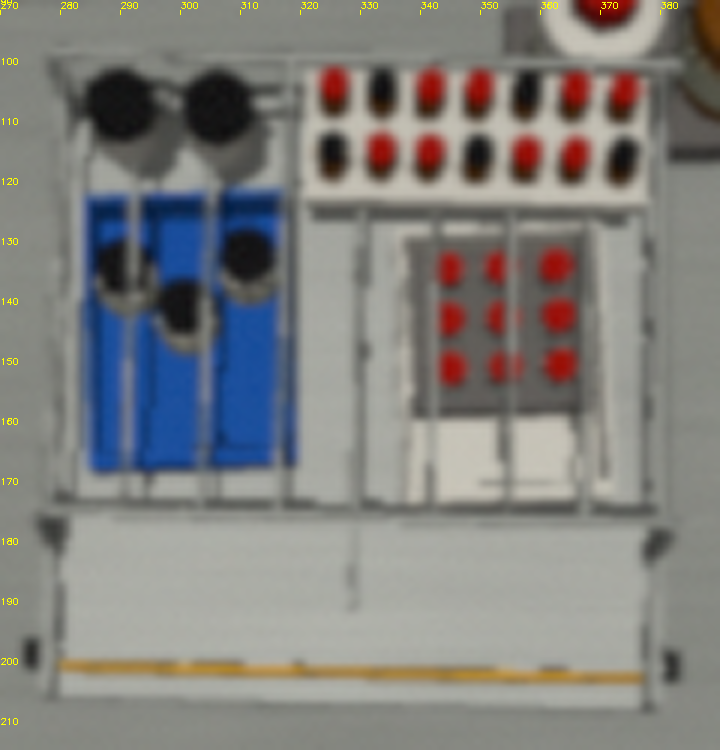

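View pics/top_hook.png

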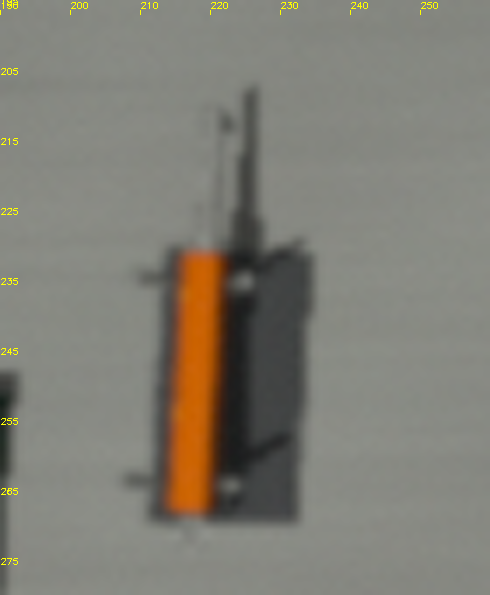

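View pics/sc_shelf.png

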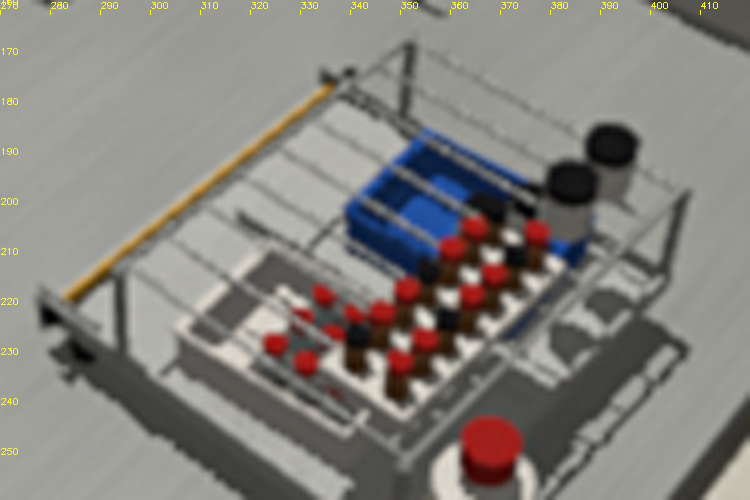

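View pics/sc_hook.png

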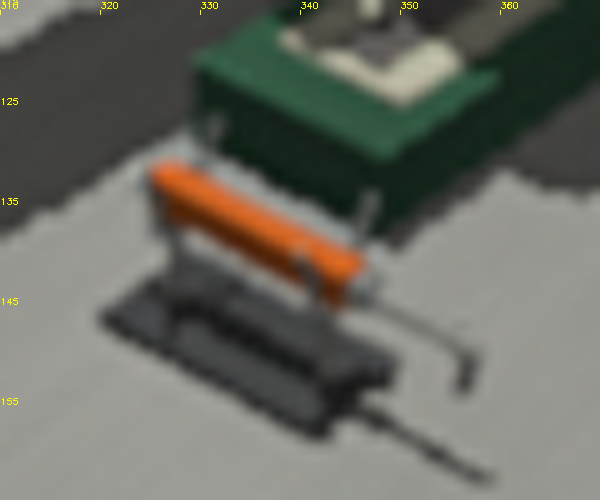

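```bash
cat > m.py <<'E'
from h import *
import sys
def orange(f):
    im=cv2.imread(f); hsv=cv2.cvtColor(im,cv2.COLOR_BGR2HSV)
    return cv2.inRange(hsv,(5,170,90),(20,255,255))
E
python3 - <<'E'
from m import *
m=orange("pics/top0.png"); m2=np.zeros_like(m); m2[225:275,200:240]=m[225:275,200:240]
c=max(cv2.findContours(m2,0,2)[0],key=cv2.contourArea)
r=cv2.minAreaRect(c); print(r); b=cv2.boxPoints(r)
d=np.load("pics/top0_d.npy"); print("z from depth",[atdepth('top',(x,y),d[y,x]) .round(4)for x,y in [(218,240),(217,250),(216,260)]])
W=np.array([atz('top',p,.077) for p in b]); print(W.round(4))
ys,xs=np.nonzero(m2); print(len(xs)); cen=atz('top',(xs.mean(),ys.mean()),.077); print(cen)
# endpoints mid
w=np.array([atz('top',p,.077)[:2] for p in zip(xs,ys)]); w-=w.mean(0); u,s,v=np.linalg.svd(w); print("axis",v[0],np.degrees(np.arctan2(v[0,1],v[0,0])), np.ptp(w@v[0]),np.ptp(w@v[1]))
ds=np.load("pics/scene0_d.npy"); m=orange("pics/scene0.png")
m3=np.zeros_like(m); m3[125:150,320:350]=m[125:150,320:350]
ys,xs=np.nonzero(m3)
q=np.array([atdepth('scene',(x,y),ds[y,x]) for x,y in zip(xs,ys)]); print(q.mean(0),q.min(0),q.max(0),np.percentile(q[:,2],[5,50,95]))
# rest plate
im=cv2.imread("pics/top0.png"); 
for p in [(212.0,268.5),(232,269),(234,231.5),(214.5,231)]: print("plate",atz('top',p,.008).round(4))
# shelf
for n,p,z in [("bar L",(280,200.7),.059),("bar R",(376.5,202.8),.059),("front L",(279,206),.045),("front R",(377,208),.045),("strip front",(328.5,191),.06)]:
    print(n,atz('top',p,z).round(4))
for n,p in [("trayFL",(284.8,168.5)),("trayFR",(319,167.5)),("BL",(284.5,122.5)),("BR",(316.5,122))]: print(n,atz('top',p,.087).round(4), atdepth('top',p,d[int(p[1]),int(p[0])]).round(4))
for p in [(200,150),(300,150),(310,165),(291,105),(305,105),(290,135),(300,141),(310,132),(300,185),(305,195),(340,150),(341,195)]:
  print(p,atdepth('top',p,d[p[1],p[0]]).round(4))
E
```

```text
((217.6646270751953, 249.0369415283203), (6.43452262878418, 36.27739334106445), 3.1798300743103027)
z from depth [array([0.4667, 0.3362, 0.0825]), array([0.4351, 0.3403, 0.0767]), array([0.4034, 0.3438, 0.0738])]
[[0.3816 0.3509 0.077 ]
 [0.497  0.3461 0.077 ]
 [0.4953 0.3253 0.077 ]
 [0.38   0.3304 0.077 ]]
234
[0.43669773 0.33820394 0.077     ]
axis [-0.99890053  0.04688003] 177.31298751063773 0.1150486976420548 0.02070237731018474
[0.43874928 0.33539166 0.07610264] [0.38393342 0.30938431 0.06449413] [0.49335927 0.34796307 0.10212954] [0.06754306 0.07589321 0.08483242]
plate [0.3765 0.3729 0.008 ]
plate [0.3733 0.3061 0.008 ]
plate [0.4983 0.3004 0.008 ]
plate [0.5016 0.3664 0.008 ]
bar L [0.5925 0.1388 0.059 ]
bar R [ 0.5779 -0.1795  0.059 ]
front L [0.5768 0.1437 0.045 ]
front R [ 0.5622 -0.1821  0.045 ]
strip front [ 0.6209 -0.0222  0.06  ]
trayFL [0.6946 0.1193 0.087 ] [0.7034 0.123  0.0467]
trayFR [0.6953 0.0072 0.087 ] [0.703  0.0077 0.0515]
BL [0.851  0.1188 0.087 ] [0.8519 0.119  0.0845]
BR [0.8502 0.0123 0.087 ] [0.8523 0.0124 0.0805]
(200, 150) [ 0.7876  0.4241 -0.0034]
(300, 150) [0.7656 0.0707 0.0487]
(310, 165) [0.7034 0.0364 0.0914]
(291, 105) [0.8706 0.0882 0.1975]
(305, 105) [0.871  0.0451 0.1936]
(290, 135) [0.8051 0.1003 0.0956]
(300, 141) [0.7831 0.0675 0.0984]
(310, 132) [0.8136 0.0342 0.096 ]
(300, 185) [0.646  0.0727 0.0454]
(305, 195) [0.6114 0.0564 0.0473]
(340, 150) [ 0.756  -0.0637  0.0733]
(341, 195) [ 0.6096 -0.0639  0.0401]
```

```bash
cat > fit.py <<'E'
from h import *
from scipy.optimize import minimize
def boxpts(lx,ly,lz):
    return np.array([[x,y,z] for x in lx for y in ly for z in lz])
def place(p,x,y,z,yaw):
    c,s=np.cos(yaw),np.sin(yaw); return p@np.array([[c,s,0],[-s,c,0],[0,0,1]])+[x,y,z]
def render(n,pts,roi,S=8):
    x0,y0,w,h=roi; uv=(proj(n,pts)-[x0-.0,y0-.0]+.5)*S
    hull=cv2.convexHull(uv.astype(np.float32)); m=np.zeros((h*S,w*S),np.uint8)
    cv2.fillPoly(m,[np.round(hull*16).astype(np.int32)],255,shift=4)
    return cv2.resize(m,(w,h),interpolation=cv2.INTER_AREA)/255.
E
python3 - <<'E'
from fit import *
def alpha(f,roi):
    x0,y0,w,h=roi; im=cv2.imread(f)[y0:y0+h,x0:x0+w].astype(float)
    a=(im[...,2]-im[...,0])  # red-blue
    return a
rt=(205,224,26,52); rs=(318,126,34,28)
A=alpha("pics/top0.png",rt); B=alpha("pics/scene0.png",rs)
print(np.percentile(A,[5,50,90,98]),np.percentile(B,[5,50,90,98]))
A=np.clip(A/200,0,1); B=np.clip(B/170,0,1)
box=boxpts((-.06,.06),(-.009,.009),(-.011,.011))
def ct(v):return ((render('top',place(box,*v),rt)-A)**2).sum()
def cs(v):return ((render('scene',place(box,*v),rs)-B)**2).sum()
for name,f in (("both",lambda v:ct(v)+cs(v)),("top z fixed",lambda v:ct([v[0],v[1],.066,v[3]])),("scene zfix",lambda v:cs([v[0],v[1],.066,v[3]]))):
    best=None
    for y0 in (-.08,-.045,-.01):
        s=np.array([[0,0,0,0],[.01,0,0,0],[0,.01,0,0],[0,0,.01,0],[0,0,0,.06]])+[.437,.337,.066,y0]
        r=minimize(f,s[0],method="Nelder-Mead",options=dict(initial_simplex=s,xatol=1e-5,fatol=1e-4,maxiter=800))
        if best is None or r.fun<best.fun:best=r
    print(name,best.x.round(4),best.fun, ct(best.x),cs(best.x))
# claw pts
print(tri((356.0,153.5),(222.5,212.5)))
E
```

```text
[ -2.   5. 166. 200.] [ -8.    2.   62.8 162. ]
both [ 0.4379  0.3408  0.068  -0.0553] 68.95571310073049 27.14099568435217 41.814717416378315
top z fixed [ 0.4388  0.3414  0.0684 -0.0447] 25.88831287004998 29.548548164167627 43.093502499038834
scene zfix [ 0.4332  0.3441  0.0736 -0.1179] 39.66151480199923 80.27764774125336 52.36204536716647
(array([0.5603382 , 0.33231234, 0.04434199]), np.float64(0.0020102080206035426))
```

Run:
```python
from h import *
crop("pics/scene0.png","pics/sc_shelf2.png",325,165,75,60,10)
crop("pics/top0.png","pics/top_tray.png",276,115,50,62,12)
```

```text
(no output)
```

View pics/top_tray.png

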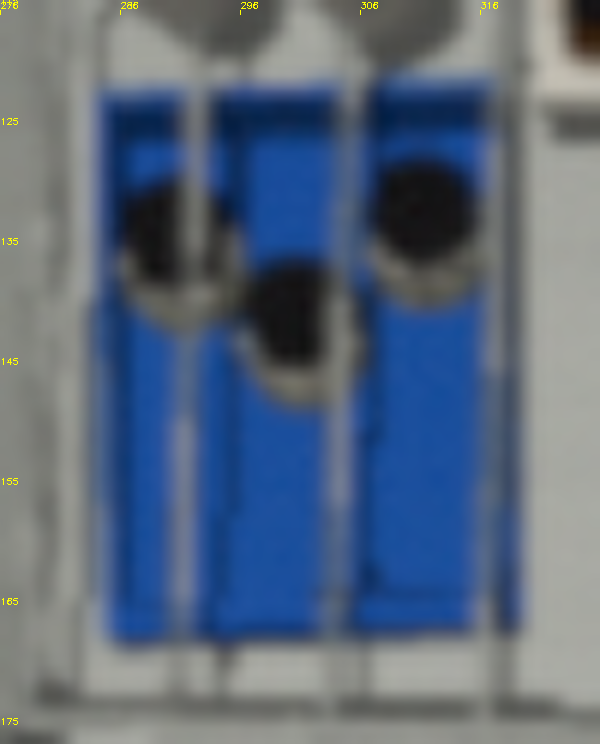

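View pics/sc_shelf2.png

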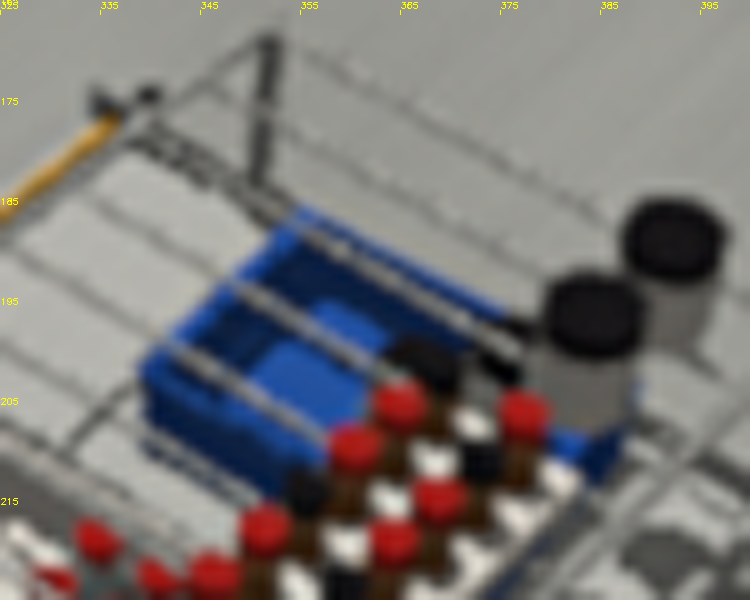

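Run:
```python
from h import *
# px coordinates from crops: crop pixel/k -0.5 center convention
def t(k,x0,y0,u,v): return (x0+u/k-.5,y0+v/k-.5)
T=lambda u,v:t(12,276,115,u,v); S=lambda u,v:t(10,325,165,u,v)
FL=(S(302,207),T(110,642)); FR=(S(142,368),T(521,628))
for n,(s,tt) in dict(FL=FL,FR=FR).items():
    print(n,tri(s,tt), atz('top',tt,.087).round(4),atz('scene',s,.087).round(4))
BL=T(104,90);BR=T(492,80); print(atz('top',BL,.087).round(4),atz('top',BR,.087).round(4))
# stop bar ends top: from top crop k=6 origin 270,90 ; scene k=10
TT=lambda u,v:t(6,270,90,u,v); SS=lambda u,v:t(5,270,160,u,v)
for s,u in ((SS(333,88),TT(60,666)),(SS(66,297),TT(645,678))): print('bar',tri(s,u),atz('top',u,.059).round(4),atz('scene',s,.059).round(4))
for u in (TT(52,697),TT(648,708)): print('front',atz('top',u,.045).round(4))
for u in (TT(62,660),TT(645,672)): print('bar back edge',atz('top',u,.059).round(4))
for u in (TT(62,672),TT(645,685)): print('bar front edge',atz('top',u,.059).round(4))
print("deck front wire",atz('top',TT(60,503),.15).round(4),atz('top',TT(655,512),.15).round(4))
print("whitetray",atz('top',TT(405,500),.087).round(4),atz('top',TT(610,498),.087).round(4))
d=np.load("pics/top0_d.npy")
for p in [(155,255),(180,255),(187,270),(185,285),(170,180)]: print(p,atdepth('top',p,d[p[1],p[0]]).round(3))
```

```text
FL (array([0.69640697, 0.11988912, 0.08778328]), np.float64(0.0006730529334638138)) [0.6963 0.1197 0.087 ] [0.6962 0.1209 0.087 ]
FR (array([0.69864187, 0.00842506, 0.08677172]), np.float64(0.0028305201048590993)) [0.6975 0.0075 0.087 ] [0.6997 0.0094 0.087 ]
[0.8528 0.1199 0.087 ] [0.8531 0.0122 0.087 ]
bar (array([0.5930573 , 0.1401923 , 0.05640363]), np.float64(0.0013908076767044396)) [0.5932 0.1404 0.059 ] [0.5942 0.1373 0.059 ]
bar (array([ 0.57968522, -0.17896582,  0.0644153 ]), np.float64(0.004558167120808179)) [ 0.5788 -0.1812  0.059 ] [ 0.5779 -0.174   0.059 ]
front [0.5779 0.1464 0.045 ]
front [ 0.5639 -0.1838  0.045 ]
bar back edge [0.5965 0.1393 0.059 ]
bar back edge [ 0.5821 -0.1814  0.059 ]
bar front edge [0.5898 0.1393 0.059 ]
bar front edge [ 0.5749 -0.1811  0.059 ]
deck front wire [0.6659 0.1303 0.15  ] [ 0.6537 -0.1794  0.15  ]
whitetray [ 0.6761 -0.0512  0.087 ] [ 0.6745 -0.163   0.087 ]
(155, 255) [0.425 0.549 0.05 ]
(180, 255) [0.423 0.468 0.049]
(187, 270) [0.374 0.446 0.043]
(185, 285) [0.326 0.452 0.038]
(170, 180) [0.657 0.479 0.131]
```

Call:
play_rows(
  targets=[
    [0, 0, 0.07, 0.023, -0.044, 0, 1],
    [0, 0, 0.07, 0.023, -0.044, 0, 1],
    [0, 0, 0.07, 0.023, -0.044, 0, 1],
    [0, 0, 0.07, 0.023, -0.044, 0, 1],
    [0, 0, 0.07, 0.023, -0.044, 0, 1],
    [0, 0, 0.06, 0.023, -0.044, 0, 1],
    [0, 0, 0, 0, 0, 0, 1],
  ],
  grip_force=40,
)

```text
t: 0.98
eef_pos: [0.438, 0.3316, 0.2328]
ee_rot: [3.134, 0.001, -0.034]
force: [-0.1, 0.5, 0.4]
width: 0.0877
```

Call:
play_rows(
  targets=[
    [0.004, 0, -0.008, 0, 0.004, -0.04, 1],
    [0.003, 0, -0.006, 0, 0.004, -0.04, 1],
    [0, 0, 0, 0, 0, -0.03, 1],
    [0, 0, 0, 0, 0, 0, 1],
    [0, 0, 0, 0, 0, 0, 1],
  ],
)

```text
t: 1.6
eef_pos: [0.438, 0.3416, 0.1213]
ee_rot: [-3.14, -0.0, -0.05]
force: [-0.2, 1.0, 0.5]
width: 0.0877
```

Run:
```python
from station import *
import cv2
from h import *
s=get_state(); print(s['eef_pos'],s['ee_rot'],s['force'])
for n in ("top","scene"):
    im,d=grab_frame(n); cv2.imwrite(f"pics/{n}1.png",im); np.save(f"pics/{n}1_d.npy",d)
crop("pics/top1.png","pics/top_g1.png",180,190,80,90,7)
crop("pics/scene1.png","pics/sc_g1.png",300,100,75,60,10)
```

```text
[0.43801189 0.3416207  0.1212863 ] [-3.13960039e+00 -1.72436023e-05 -4.97489143e-02] [-0.23618043  0.96726776  0.516238  ]
```

View pics/top_g1.png

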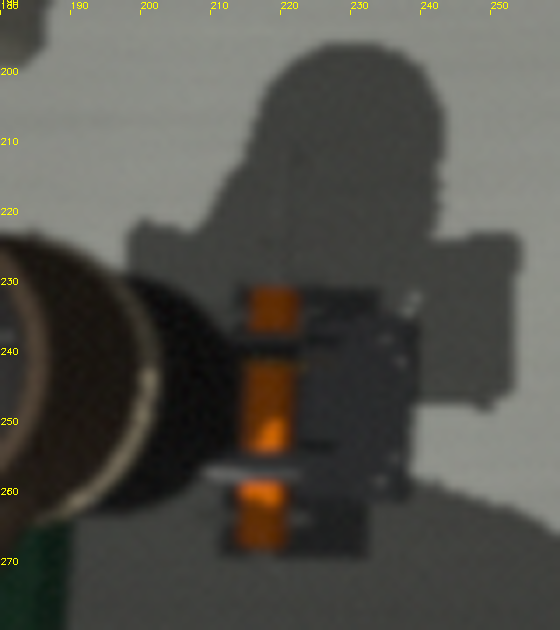

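View pics/sc_g1.png

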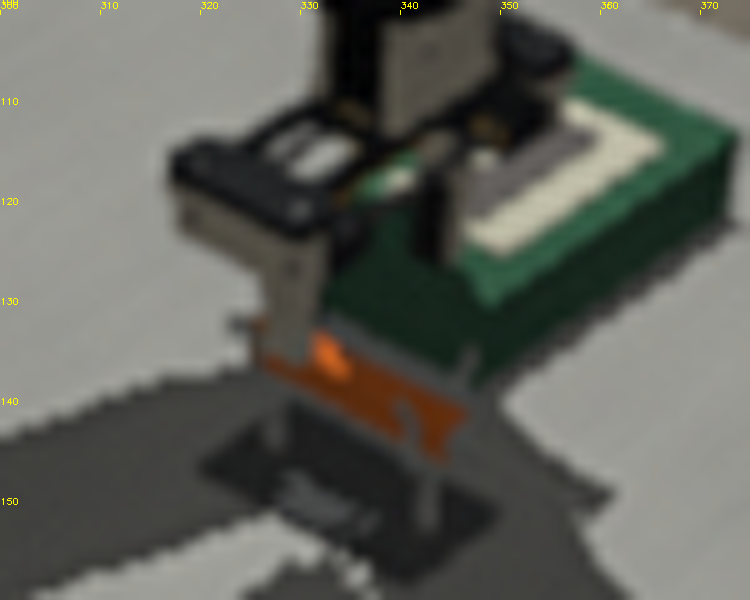

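Call:
play_rows(
  targets=[
    [0, 0, 0, 0, 0, -0.03, 1],
    [0, 0, 0, 0, -0.001, -0.026, 1],
    [0, 0, 0, 0, 0, 0, 1],
    [0, 0, 0, 0, 0, 0, 1],
  ],
)

```text
t: 2.2
eef_pos: [0.4404, 0.3441, 0.0705]
ee_rot: [-3.13, -0.006, -0.049]
force: [1.0, 0.9, 0.4]
width: 0.0876
```

Call:
play_rows(
  targets=[
    [-0.01, 0.006, 0, -0.0024, -0.003, -0.012, 1],
    [0, 0, 0, 0, 0, 0, 1],
    [0, 0, 0, 0, 0, 0, 1],
  ],
)

```text
t: 2.58
eef_pos: [0.4386, 0.3422, 0.0602]
ee_rot: [-3.138, -0.002, -0.049]
force: [0.2, 0.3, -0.1]
width: 0.0874
```

Call:
play_rows(
  targets=[
    [0, 0, 0, 0, -0.001, -0.002, 1],
    [0, 0, 0, 0, 0, 0, 0.1],
    [0, 0, 0, 0, 0, 0, 0.1],
    [0, 0, 0, 0, 0, 0, 0.1],
    [0, 0, 0, 0, 0, 0, 0.1],
    [0, 0, 0, 0, 0, 0, 0.1],
  ],
)

```text
t: 3.32
eef_pos: [0.4388, 0.3413, 0.0584]
ee_rot: [-3.138, -0.003, -0.049]
force: [0.4, -0.5, -0.7]
width: 0.0432
```

Call:
play_rows(
  targets=[
    [0, 0, 0, 0, 0, 0, 0],
    [0, 0, 0, 0, 0, 0, 0],
    [0, 0, 0, 0, 0, 0, 0],
    [0, 0, 0, 0, 0, 0, 0],
    [0, 0, 0, 0, 0, 0, 0],
  ],
  grip_force=45,
)

```text
t: 3.95
eef_pos: [0.4388, 0.3412, 0.0584]
ee_rot: [-3.138, -0.003, -0.049]
force: [0.9, 0.4, 0.1]
width: 0.0177
```

Call:
play_rows(
  targets=[
    [0, 0, 0, 0, 0, 0, 0],
    [0, 0, 0, 0, 0, 0.015, 0],
    [0, 0, 0, 0, 0, 0.025, 0],
    [0, 0, 0, 0, 0, 0.03, 0],
    [0, 0, 0, 0, 0, 0.02, 0],
    [0, 0, 0, 0, 0, 0, 0],
  ],
)

```text
t: 4.7
eef_pos: [0.4383, 0.3406, 0.1539]
ee_rot: [-3.138, -0.002, -0.049]
force: [0.0, 0.7, -1.7]
width: 0.0175
```

Run:
```python
from station import *
import cv2
from h import *
s=get_state(); print(s['t'],s['eef_pos'],s['ee_rot'],s['force'],s['moment'],s['width'])
for n in ("top","scene"):
    im,d=grab_frame(n); cv2.imwrite(f"pics/{n}2.png",im); np.save(f"pics/{n}2_d.npy",d)
crop("pics/top2.png","pics/top_g2.png",180,190,80,90,7)
crop("pics/scene2.png","pics/sc_g2.png",300,90,85,65,9)
```

```text
4.7 [0.43829708 0.3405557  0.15394152] [-3.13775000e+00 -2.36194924e-03 -4.89583754e-02] [ 0.00177789  0.71645858 -1.6592463 ] [-0.03028556  0.04832517 -0.01288842] 0.01750493634110681
```

View pics/sc_g2.png

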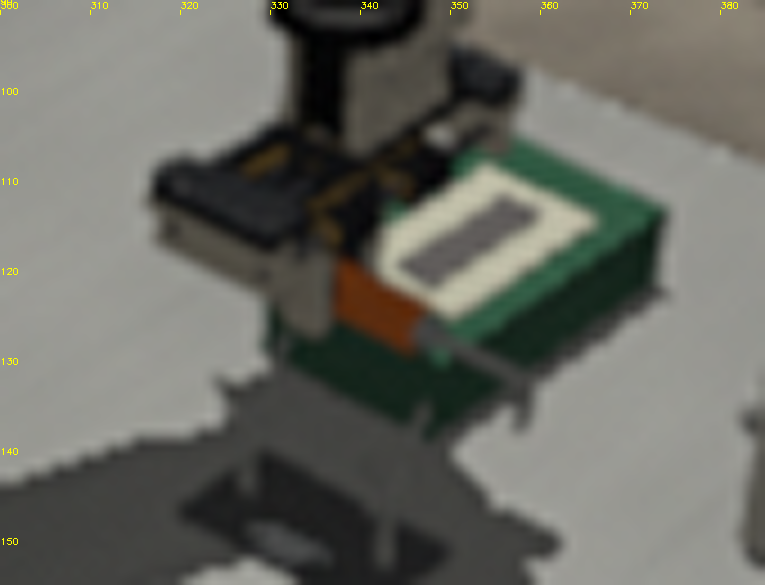

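View pics/top_g2.png

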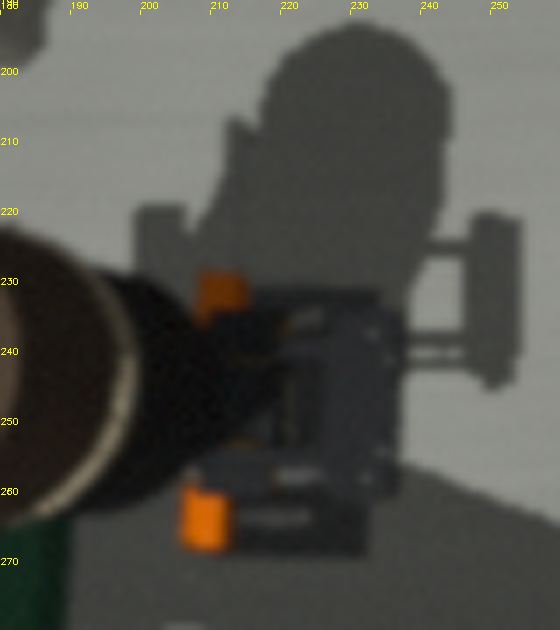

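Run:
```python
from h import *
o=np.array([.4383,.3406,.162]); y=-.049
f=np.array([np.cos(y),np.sin(y),0])
print(proj('scene',o+f*.122-[0,0,.024]),proj('scene',o+f*.06+[0,0,0]),proj('scene',o+f*.125))
print(proj('top',o+f*.06+[0,0,.011]),proj('top',o-f*.06+[0,0,.011]))
```

```text
[[357.99330249 136.33393348]] [[347.12154757 126.01107314]] [[359.08184081 132.05193693]]
[[210.41001731 227.96349952]] [[207.80118508 268.26479517]]
```

Call:
play_rows(
  targets=[
    [0, 0, 0, 0.008, -0.03, 0, 0],
    [0, 0, 0, 0.008, -0.045, 0, 0],
    [0, 0, 0, 0.008, -0.045, 0, 0],
    [0, 0, 0, 0.008, -0.045, 0, 0],
    [0, 0, 0, 0.008, -0.045, 0, 0],
    [0, 0, 0, 0.008, -0.035, 0, 0],
    [0, 0, 0, 0.004, -0.02, 0, 0],
    [0, 0, 0, 0, 0, 0, 0],
    [0, 0, 0, 0, 0, 0, 0],
  ],
)

```text
t: 5.92
eef_pos: [0.4843, 0.0638, 0.1417]
ee_rot: [3.133, 0.014, -0.05]
force: [-0.5, 0.8, -1.1]
width: 0.0178
```

Call:
play_rows(
  targets=[
    [0.009, -0.014, 0.003, 0.01, 0.006, -0.012, 0],
    [0, 0, 0, 0.005, 0, -0.011, 0],
    [0, 0, 0, 0, 0, 0, 0],
    [0, 0, 0, 0, 0, 0, 0],
  ],
)

```text
t: 6.42
eef_pos: [0.4989, 0.0718, 0.1172]
ee_rot: [3.141, 0.002, -0.044]
force: [-0.3, 0.8, -1.8]
width: 0.0178
```

Call:
play_rows(
  targets=[
    [0, 0, 0, 0.015, -0.001, 0, 0],
    [0, 0, 0, 0.02, -0.001, 0, 0],
    [0, 0, 0, 0.02, 0, 0, 0],
    [0, 0, 0, 0.015, 0, 0, 0],
    [0, 0, 0, 0, 0, 0, 0],
  ],
)

```text
t: 7.05
eef_pos: [0.5741, 0.07, 0.1188]
ee_rot: [-3.141, -0.001, -0.043]
force: [0.3, 0.6, -1.8]
width: 0.0176
```

Call:
play_rows(
  targets=[
    [0, 0, 0, 0.012, 0, 0, 0],
    [0, 0, 0, 0.011, 0, 0, 0],
    [0, 0, 0, 0, 0, 0, 0],
    [0, 0, 0, 0, 0, 0, 0],
  ],
)

```text
t: 7.55
eef_pos: [0.598, 0.0699, 0.1188]
ee_rot: [-3.141, -0.0, -0.043]
force: [-0.2, 0.3, -2.0]
width: 0.0175
```

```bash
cat > snap.py <<'E'
import sys
from station import *
from h import *
k=sys.argv[1]
s=get_state(); print(s['t'],s['eef_pos'].round(4),s['ee_rot'].round(4),s['force'].round(2),s['moment'].round(3),s['width'])
for n in ("top","scene"):
    im,d=grab_frame(n); cv2.imwrite(f"pics/{n}{k}.png",im); np.save(f"pics/{n}{k}_d.npy",d)
crop(f"pics/top{k}.png",f"pics/top_c{k}.png",270,100,60,115,6)
crop(f"pics/scene{k}.png",f"pics/sc_c{k}.png",285,150,110,80,7)
o=s['eef_pos']+[0,0,.008]; y=s['ee_rot'][2]; f=np.array([np.cos(y),np.sin(y),0])
for a in (o+f*.122-[0,0,.024],o+f*.125,o+f*.06): print(a.round(4),proj('scene',a).round(1),proj('top',a).round(1))
E
python3 snap.py 3
```

```text
7.55 [0.598  0.0699 0.1188] [-3.1411e+00 -2.0000e-04 -4.2700e-02] [-0.18  0.32 -1.95] [-0.015  0.087 -0.029] 0.01753534816802898
[0.7199 0.0646 0.1028] [[351.8 192.8]] [[301.1 159.5]]
[0.7229 0.0645 0.1268] [[352.9 188.7]] [[300.7 156.8]]
[0.658  0.0673 0.1268] [[339.5 180.8]] [[300.1 176.8]]
```

View pics/sc_c3.png

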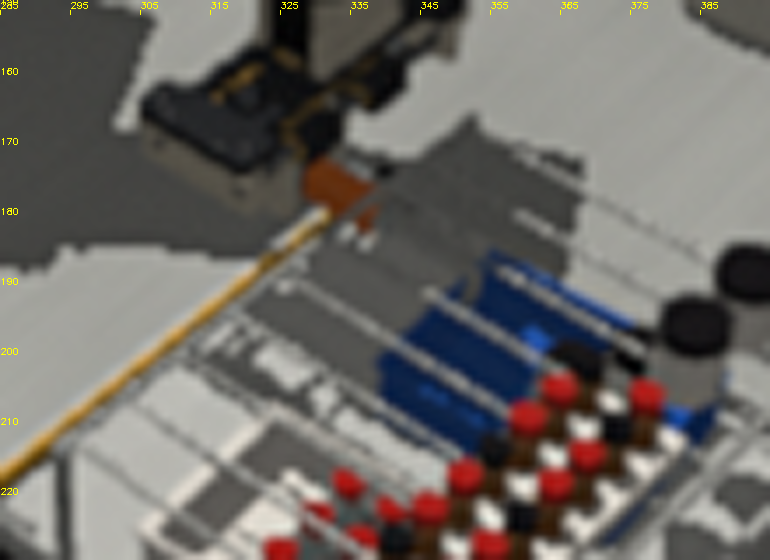

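View pics/top_c3.png

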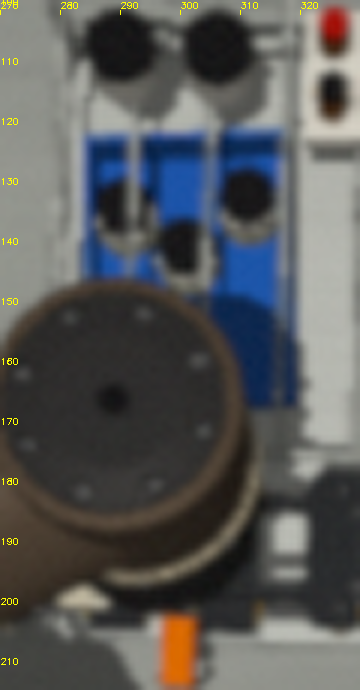

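Call:
play_rows(
  targets=[
    [0, 0, 0, 0, 0, -0.007, 0],
    [0, 0, 0, 0, 0, -0.007, 0],
    [0, 0, 0, 0, 0, -0.006, 0],
    [0, 0, 0, 0, 0, 0, 0],
  ],
)

```text
t: 8.15
eef_pos: [0.5971, 0.0699, 0.0972]
ee_rot: [-3.141, 0.0, -0.042]
force: [0.2, 0.8, -1.8]
width: 0.0178
```

Call:
play_rows(
  targets=[
    [0, 0, 0, 0, 0, -0.004, 0],
    [0, 0, 0, 0, 0, 0, 0],
    [0, 0, 0, -0.003, 0, 0, 0],
    [0, 0, 0, -0.002, 0, 0, 0],
  ],
)

```text
t: 8.65
eef_pos: [0.5921, 0.0699, 0.0932]
ee_rot: [-3.141, -0.0, -0.042]
force: [-0.2, 1.4, -1.5]
width: 0.018
```

Call:
play_rows(
  targets=[
    [0, 0, 0, -0.002, 0, 0, 0],
    [0, 0, 0, -0.002, 0, 0, 0],
  ],
)

```text
t: 8.9
eef_pos: [0.5886, 0.0702, 0.0937]
ee_rot: [-3.141, -0.002, -0.042]
force: [2.3, -0.3, -2.6]
width: 0.0176
```

Call:
play_rows(
  targets=[
    [0, 0, 0, -0.002, 0, 0, 0],
  ],
)

```text
t: 9.02
eef_pos: [0.587, 0.0703, 0.0939]
ee_rot: [-3.14, -0.003, -0.042]
force: [4.2, -0.2, -3.7]
width: 0.018
```

Call:
play_rows(
  targets=[
    [0, 0, 0, -0.002, 0, 0, 0],
    [0, 0, 0, -0.002, 0, 0, 0],
  ],
)

```text
t: 9.28
eef_pos: [0.5832, 0.0705, 0.094]
ee_rot: [-3.14, -0.004, -0.042]
force: [3.7, 0.1, -4.1]
width: 0.0177
```

Call:
play_rows(
  targets=[
    [0, 0, 0, -0.002, 0, 0, 0],
    [0, 0, 0, -0.002, 0, 0, 0],
    [0, 0, 0, -0.002, 0, 0, 0],
  ],
)

```text
t: 9.65
eef_pos: [0.5768, 0.0705, 0.0939]
ee_rot: [-3.14, -0.004, -0.042]
force: [2.7, 0.3, -4.1]
width: 0.0176
```

Call:
play_rows(
  targets=[
    [0, 0, 0, -0.003, 0.0001, 0, 0],
    [0, 0, 0, -0.003, 0.0001, 0, 0],
    [0, 0, 0, -0.004, 0.0002, 0, 0],
    [0, 0, 0, -0.004, 0.0002, 0, 0],
    [0, 0, 0, -0.004, 0.0002, 0, 0],
    [0, 0, 0, -0.004, 0.0002, 0, 0],
    [0, 0, 0, -0.004, 0.0002, 0, 0],
    [0, 0, 0, -0.004, 0.0002, 0, 0],
    [0, 0, 0, -0.004, 0.0002, 0, 0],
  ],
)

```text
t: 10.78
eef_pos: [0.5402, 0.0721, 0.094]
ee_rot: [-3.14, -0.004, -0.042]
force: [2.3, -0.5, -3.7]
width: 0.0172
```

```bash
python3 snap.py 4
```

```text
10.775 [0.5402 0.0721 0.094 ] [-3.14   -0.0036 -0.0418] [ 2.33 -0.5  -3.67] [-0.03  -0.853 -0.002] 0.017218970057979337
[0.6621 0.067  0.078 ] [[339.6 190.3]] [[301.1 178.4]]
[0.6651 0.0669 0.102 ] [[340.5 186.3]] [[300.7 176.1]]
[0.6002 0.0696 0.102 ] [[327.7 178.7]] [[300.1 196. ]]
```

View pics/sc_c4.png

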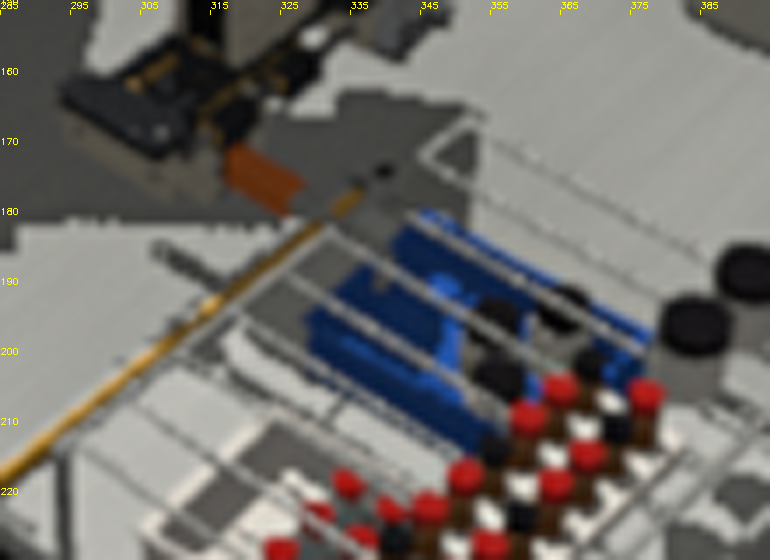

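View pics/top_c4.png

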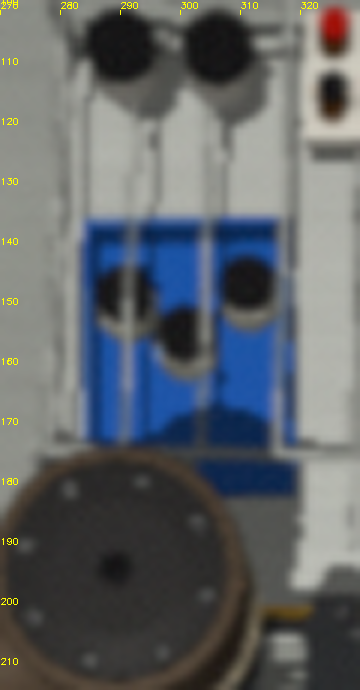

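Call:
play_rows(
  targets=[
    [0, 0, 0, -0.004, 0.0002, 0, 0],
    [0, 0, 0, -0.004, 0.0002, 0, 0],
    [0, 0, 0, -0.004, 0.0002, 0, 0],
    [0, 0, 0, -0.004, 0.0002, 0, 0],
    [0, 0, 0, -0.004, 0.0002, 0, 0],
    [0, 0, 0, -0.004, 0.0002, 0, 0],
    [0, 0, 0, -0.004, 0.0002, 0, 0],
    [0, 0, 0, -0.004, 0.0002, 0, 0],
    [0, 0, 0, -0.003, 0.0001, 0, 0],
    [0, 0, 0, -0.002, 0.0001, 0, 0],
  ],
)

```text
t: 12.12
eef_pos: [0.501, 0.0741, 0.0943]
ee_rot: [-3.14, -0.004, -0.042]
force: [2.7, -0.1, -3.2]
width: 0.0174
```

Call:
play_rows(
  targets=[
    [0, 0, 0, -0.002, 0.0001, 0, 0],
    [0, 0, 0, -0.002, 0.0001, 0, 0],
    [0, 0, 0, -0.0015, 0.0001, 0, 0],
  ],
)

```text
t: 12.5
eef_pos: [0.4951, 0.0745, 0.0943]
ee_rot: [-3.14, -0.004, -0.042]
force: [2.7, 0.2, -3.0]
width: 0.0175
```

Call:
play_rows(
  targets=[
    [0, 0, 0, -0.0015, 0.0001, 0, 0],
    [0, 0, 0, -0.0015, 0.0001, 0, 0],
    [0, 0, 0, -0.0015, 0.0001, 0, 0],
    [0, 0, 0, -0.0015, 0.0001, 0, 0],
  ],
)

```text
t: 13.0
eef_pos: [0.4888, 0.0749, 0.0943]
ee_rot: [-3.14, -0.004, -0.042]
force: [2.3, 0.1, -2.5]
width: 0.0178
```

Call:
play_rows(
  targets=[
    [0, 0, 0, -0.0015, 0.0001, 0, 0],
    [0, 0, 0, -0.0015, 0.0001, 0, 0],
    [0, 0, 0, -0.0015, 0.0001, 0, 0],
  ],
)

```text
t: 13.38
eef_pos: [0.4839, 0.0752, 0.0943]
ee_rot: [-3.14, -0.004, -0.042]
force: [3.3, -0.1, -3.7]
width: 0.018
```

Call:
play_rows(
  targets=[
    [0, 0, 0, -0.001, 0.0001, 0, 0],
    [0, 0, 0, -0.001, 0.0, 0, 0],
  ],
)

```text
t: 13.62
eef_pos: [0.4817, 0.0753, 0.0943]
ee_rot: [-3.14, -0.004, -0.042]
force: [3.1, 0.6, -2.5]
width: 0.0178
```

Near the stop; I'll look at how square the tray is.

```bash
python3 snap.py 5
```

```text
13.625 [0.4817 0.0753 0.0943] [-3.1397 -0.0044 -0.0416] [ 3.11  0.57 -2.46] [-0.028 -0.848  0.036] 0.017823555108335217
[0.6036 0.0702 0.0783] [[328.3 183.3]] [[300.4 196. ]]
[0.6066 0.0701 0.1023] [[329.1 179.3]] [[299.9 194. ]]
[0.5417 0.0728 0.1023] [[316.7 171.9]] [[299.4 214.1]]
```

View pics/sc_c5.png

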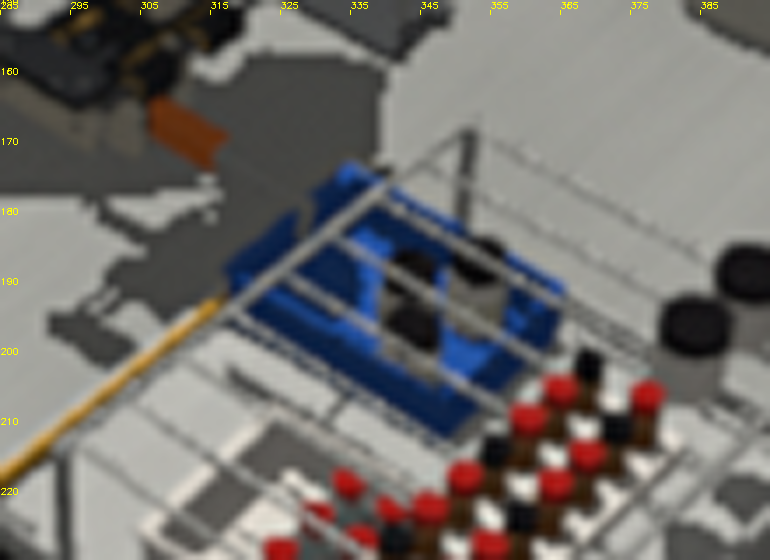

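View pics/top_c5.png

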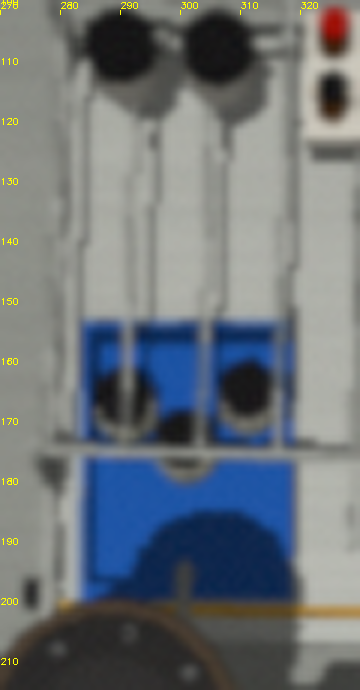

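Call:
play_rows(
  targets=[
    [0, 0, 0, -0.001, 0.0, 0, 0],
    [0, 0, 0, -0.001, 0.0, 0, 0],
  ],
)

```text
t: 13.98
eef_pos: [0.4797, 0.0753, 0.0944]
ee_rot: [-3.14, -0.004, -0.042]
force: [2.8, 0.3, -2.9]
width: 0.018
```

Call:
play_rows(
  targets=[
    [0, 0, 0, -0.001, 0.0, 0, 0],
    [0, 0, 0, -0.001, 0.0, 0, 0],
  ],
)

```text
t: 14.22
eef_pos: [0.4784, 0.0755, 0.0945]
ee_rot: [-3.139, -0.006, -0.042]
force: [4.1, -1.1, -5.3]
width: 0.0179
```

Call:
play_rows(
  targets=[
    [0, 0, 0, -0.001, 0.0, 0, 0],
  ],
)

```text
t: 14.35
eef_pos: [0.4781, 0.0757, 0.0947]
ee_rot: [-3.139, -0.007, -0.041]
force: [9.4, -0.9, -7.0]
width: 0.0175
```

Call:
play_rows(
  targets=[
    [0, 0, 0, -0.0005, 0.0, -0.0007, 0],
  ],
)

```text
t: 14.48
eef_pos: [0.4781, 0.0758, 0.0943]
ee_rot: [-3.139, -0.008, -0.041]
force: [2.5, -1.1, -0.3]
width: 0.0174
```

Call:
play_rows(
  targets=[
    [0, 0, 0, -0.001, 0.0, 0, 0],
  ],
)

```text
t: 14.6
eef_pos: [0.478, 0.0761, 0.0948]
ee_rot: [-3.138, -0.01, -0.041]
force: [6.8, -1.0, -2.6]
width: 0.0176
```

```bash
python3 snap.py 6
```

```text
14.6 [0.478  0.0761 0.0948] [-3.138 -0.01  -0.041] [ 6.78 -1.03 -2.57] [-0.687 -2.575 -0.161] 0.017585301304354387
[0.5999 0.0711 0.0788] [[327.7 182.7]] [[300.1 197.1]]
[0.6029 0.071  0.1028] [[328.5 178.6]] [[299.7 195.1]]
[0.5379 0.0737 0.1028] [[316.1 171.3]] [[299.1 215.3]]
```

View pics/top_c6.png

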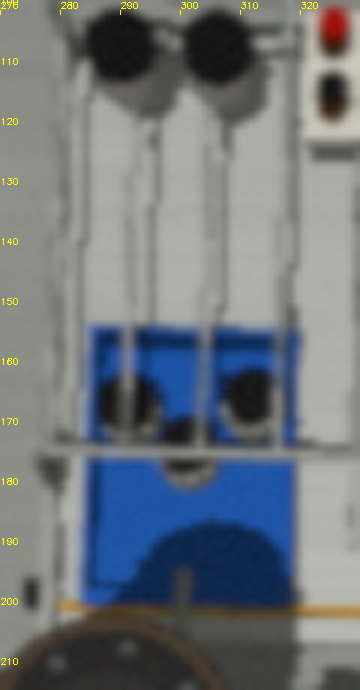

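View pics/sc_c6.png

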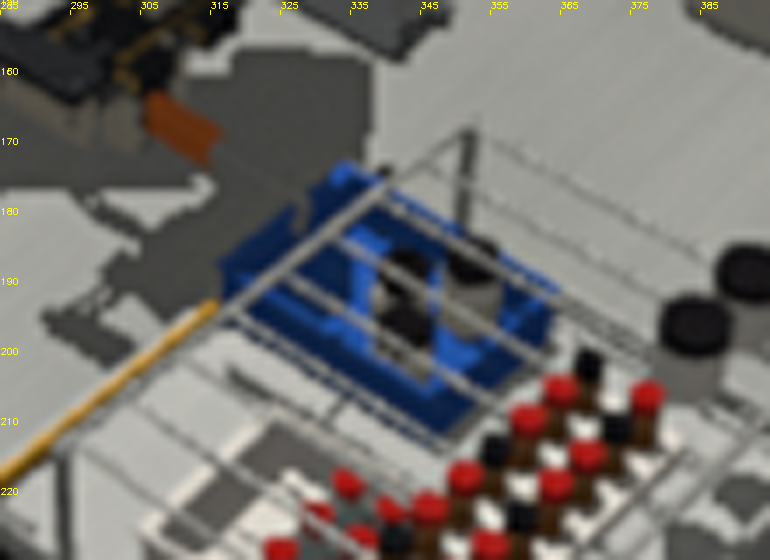

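Call:
play_rows(
  targets=[
    [0, 0.001, 0, -0.001, -0.0002, 0, 0],
  ],
)

```text
t: 14.82
eef_pos: [0.478, 0.0761, 0.0952]
ee_rot: [-3.137, -0.011, -0.041]
force: [7.6, -2.0, -4.5]
width: 0.0177
```

Call:
play_rows(
  targets=[
    [0, 0.001, 0, -0.0012, -0.0003, -0.0003, 0],
  ],
)

```text
t: 14.95
eef_pos: [0.478, 0.0761, 0.0952]
ee_rot: [-3.137, -0.012, -0.041]
force: [9.1, -1.7, -4.8]
width: 0.0177
```

Call:
play_rows(
  targets=[
    [0, 0.001, 0, -0.0011, -0.0003, -0.0003, 0],
    [0, 0.001, 0, -0.0011, -0.0003, -0.0003, 0],
  ],
)

```text
t: 15.2
eef_pos: [0.478, 0.076, 0.0952]
ee_rot: [-3.136, -0.014, -0.041]
force: [9.0, -1.4, -5.9]
width: 0.0177
```

Call:
play_rows(
  targets=[
    [0, 0.001, 0, -0.0011, -0.0003, -0.0003, 0],
    [0, 0.001, 0, -0.0011, -0.0003, -0.0003, 0],
  ],
)

```text
t: 15.45
eef_pos: [0.478, 0.0759, 0.095]
ee_rot: [-3.135, -0.016, -0.04]
force: [9.9, -1.4, -6.1]
width: 0.0174
```

Call:
play_rows(
  targets=[
    [0, 0.001, 0, -0.0011, -0.0003, -0.0003, 0],
    [0, 0.001, 0, -0.0011, -0.0003, -0.0003, 0],
  ],
)

```text
t: 15.7
eef_pos: [0.4779, 0.0759, 0.0948]
ee_rot: [-3.134, -0.018, -0.04]
force: [9.1, -0.8, -6.2]
width: 0.0174
```

Call:
play_rows(
  targets=[
    [0, 0.004, 0, -0.001, -0.0003, -0.0003, 0],
  ],
)

```text
t: 15.82
eef_pos: [0.4779, 0.0759, 0.0948]
ee_rot: [-3.133, -0.015, -0.04]
force: [7.9, -1.4, -4.3]
width: 0.0178
```

Call:
play_rows(
  targets=[
    [0, 0.004, 0, -0.001, -0.0003, -0.0003, 0],
  ],
)

```text
t: 15.95
eef_pos: [0.4779, 0.0758, 0.0947]
ee_rot: [-3.133, -0.013, -0.04]
force: [6.5, -1.0, -3.7]
width: 0.0175
```

Call:
play_rows(
  targets=[
    [0, 0.002, 0, -0.0013, -0.0003, -0.0003, 0],
  ],
)

```text
t: 16.08
eef_pos: [0.4779, 0.0759, 0.0948]
ee_rot: [-3.132, -0.013, -0.04]
force: [8.3, -2.0, -4.9]
width: 0.0176
```

Call:
play_rows(
  targets=[
    [0, 0.002, 0, -0.0012, -0.0003, -0.0003, 0],
  ],
)

```text
t: 16.2
eef_pos: [0.478, 0.0759, 0.0949]
ee_rot: [-3.132, -0.014, -0.04]
force: [8.1, -1.7, -4.8]
width: 0.0178
```

Call:
play_rows(
  targets=[
    [0, 0.0015, 0, -0.0012, -0.0003, -0.0003, 0],
    [0, 0.0015, 0, -0.0012, -0.0003, -0.0003, 0],
  ],
)

```text
t: 16.45
eef_pos: [0.4779, 0.0758, 0.095]
ee_rot: [-3.13, -0.015, -0.039]
force: [9.3, -1.2, -5.1]
width: 0.0176
```

Call:
play_rows(
  targets=[
    [0, 0.0015, 0, -0.0012, -0.0003, -0.0003, 0],
    [0, 0.0015, 0, -0.0012, -0.0003, -0.0003, 0],
  ],
)

```text
t: 16.7
eef_pos: [0.4779, 0.0758, 0.0949]
ee_rot: [-3.129, -0.016, -0.039]
force: [8.8, -1.8, -6.4]
width: 0.0176
```

Call:
play_rows(
  targets=[
    [0, 0, 0, 0, 0, 0, 0],
    [0, 0.003, 0, 0.002, 0, 0, 0],
    [-0.006, 0.006, 0, 0.003, 0, 0, 0],
    [-0.006, 0.006, 0, 0.003, 0, 0, 0],
    [0, 0, 0, 0.002, 0, 0, 0],
    [0, 0, 0, 0, 0, 0, 0],
  ],
)

```text
t: 17.45
eef_pos: [0.4863, 0.0749, 0.0939]
ee_rot: [3.139, 0.004, -0.04]
force: [-0.3, -0.6, -1.7]
width: 0.0177
```

```bash
python3 snap.py 7
```

```text
17.45 [0.4863 0.0749 0.0939] [ 3.1386  0.0043 -0.0403] [-0.34 -0.61 -1.68] [-0.043 -0.004  0.003] 0.017712805638463145
[0.6082 0.07   0.0779] [[329.1 183.9]] [[300.4 194.6]]
[0.6112 0.0699 0.1019] [[330.  179.9]] [[300.  192.6]]
[0.5462 0.0725 0.1019] [[317.5 172.5]] [[299.5 212.7]]
```

View pics/top_c7.png

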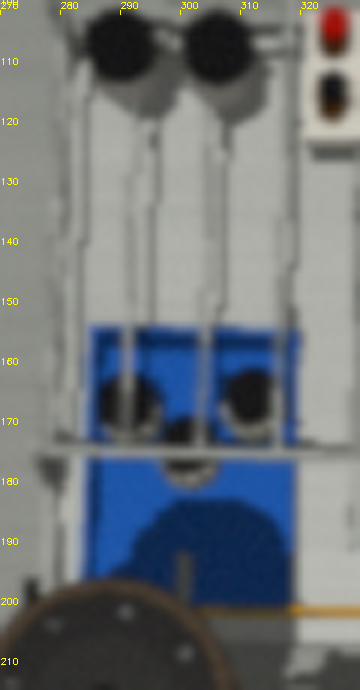

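View pics/sc_c7.png

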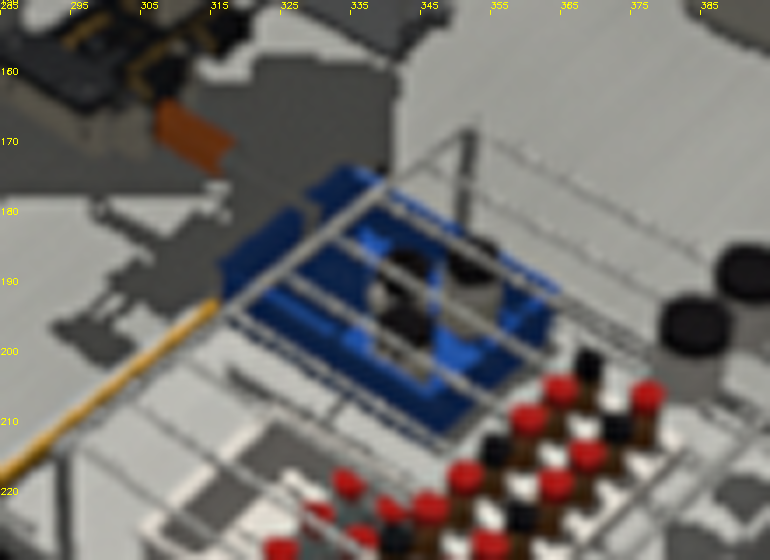

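Call:
play_rows(
  targets=[
    [0, 0, 0, 0, 0, 0.008, 0],
    [0, -0.003, 0, 0, 0, 0.015, 0],
    [0, 0, 0, 0, 0, 0.02, 0],
    [0, 0, 0, 0, 0, 0.02, 0],
    [0, 0, 0, 0, 0, 0, 0],
  ],
)

```text
t: 18.18
eef_pos: [0.4863, 0.0749, 0.1628]
ee_rot: [3.14, -0.002, -0.04]
force: [1.2, -0.4, -2.2]
width: 0.0176
```

Call:
play_rows(
  targets=[
    [0, 0, 0, -0.006, 0.03, 0, 0],
    [0, 0, 0, -0.008, 0.043, 0, 0],
    [0, 0, 0, -0.008, 0.043, 0, 0],
    [0, 0, 0, -0.008, 0.043, 0, 0],
    [0, 0, 0, -0.008, 0.043, 0, 0],
    [0, 0, -0.004, -0.007, 0.035, 0, 0],
    [0, 0, -0.004, -0.003, 0.02, 0, 0],
    [0, 0, 0, 0, 0, 0, 0],
    [0, 0, 0, 0, 0, 0, 0],
  ],
)

```text
t: 19.3
eef_pos: [0.4339, 0.3372, 0.1612]
ee_rot: [3.139, -0.001, -0.051]
force: [-0.3, -0.3, -2.4]
width: 0.0179
```

Call:
play_rows(
  targets=[
    [0.003, 0, 0.002, 0.005, 0.004, 0, 0],
    [0, 0, 0, 0, 0, 0, 0],
    [0, 0, 0, 0, 0, 0, 0],
  ],
)

```text
t: 19.68
eef_pos: [0.4399, 0.3394, 0.1614]
ee_rot: [-3.141, -0.0, -0.052]
force: [-0.3, 0.5, -1.6]
width: 0.0176
```

```bash
python3 snap.py 8
python3 - <<'E'
from h import *
crop("pics/top8.png","pics/top_g8.png",180,190,80,90,7)
crop("pics/scene8.png","pics/sc_g8.png",300,90,85,65,9)
E
```

```text
19.675 [0.4399 0.3394 0.1614] [-3.1408e+00 -3.0000e-04 -5.1700e-02] [-0.28  0.48 -1.63] [0.006 0.014 0.009] 0.01760274502610395
[0.5617 0.3331 0.1454] [[358.2 135.2]] [[214.5 208.2]]
[0.5647 0.3329 0.1694] [[359.3 130.9]] [[212.6 206.2]]
[0.4998 0.3363 0.1694] [[347.4 124.9]] [[211.2 227.5]]
```

View pics/top_g8.png

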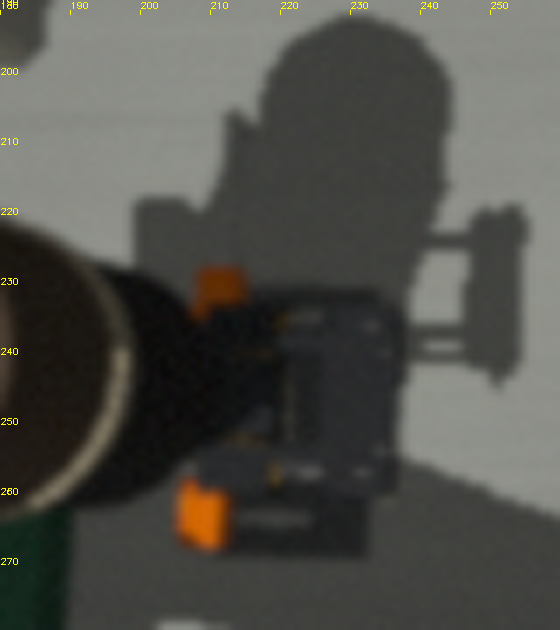

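View pics/sc_g8.png

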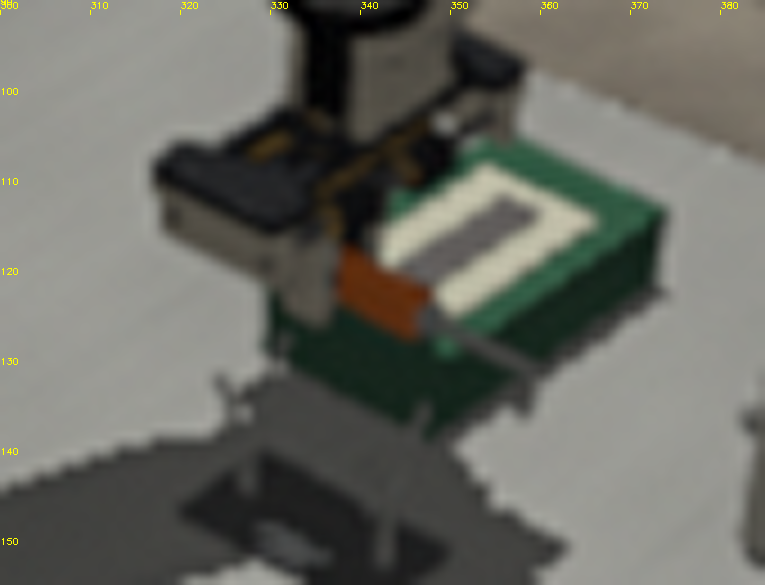

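View pics/top_c8.png

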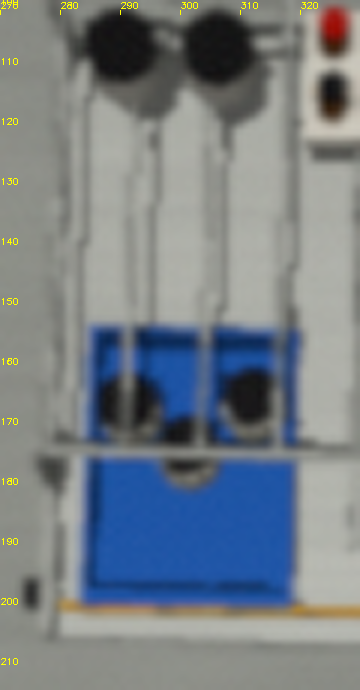

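Run:
```python
from h import *
im=cv2.imread("pics/top8.png").astype(float)
a=np.clip((im[...,0]-im[...,2])/110,0,1)  # blue alpha
# front edge rows per column: half crossing
def edge_down(c,r0,r1):
    col=a[r0:r1,c]; i=np.where((col[:-1]>=.5)&(col[1:]<.5))[0]
    return None if len(i)==0 else r0+i[-1]+(col[i[-1]]-.5)/(col[i[-1]]-col[i[-1]+1])
def edge_up(c,r0,r1):
    col=a[r0:r1,c]; i=np.where((col[:-1]<.5)&(col[1:]>=.5))[0]
    return None if len(i)==0 else r0+i[0]+(.5-col[i[0]])/(col[i[0]+1]-col[i[0]])
F=[];B=[]
for c in range(285,318):
    e=edge_down(c,190,208); 
    if e: F.append(atz('top',(c,e),.087))
    if c in (290,291,292,302,303,304,313,314,315,316): continue
    e=edge_up(c,148,160)
    if e:B.append(atz('top',(c,e),.087))
L=[];R=[]
for r in range(177,198):
    row=a[r,278:330]; i=np.where((row[:-1]<.5)&(row[1:]>=.5))[0][0]; L.append(atz('top',(278+i+(.5-row[i])/(row[i+1]-row[i]),r),.087))
    i=np.where((row[:-1]>=.5)&(row[1:]<.5))[0][-1]; R.append(atz('top',(278+i+(row[i]-.5)/(row[i]-row[i+1]),r),.087))
for n,E,ax in (("front",F,0),("back",B,0),("left",L,1),("right",R,1)):
    E=np.array(E); p=np.polyfit(E[:,1-ax],E[:,ax],1); s=np.degrees(np.arctan(p[0]));print(n,len(E),"yaw",-s if ax==0 else s,E.mean(0).round(4), np.std(E[:,ax]-np.polyval(p,E[:,1-ax])).round(5))
# stop bar orange centroid in first image
im=cv2.imread("pics/top0.png").astype(float)
w=np.clip(im[...,2]-im[...,0]-20,0,None)
pts=[]
for c in range(282,376):
    ww=w[197:207,c]
    if ww.sum()>60: pts.append(atz('top',(c,197+(ww*np.arange(10)).sum()/ww.sum()),.059))
pts=np.array(pts);p=np.polyfit(pts[:,1],pts[:,0],1);print("bar yaw",-np.degrees(np.arctan(p[0])),"x at y=.06",np.polyval(p,.06))
```

```text
front 33 yaw -2.3570096671485574 [0.5886 0.0679 0.087 ] 0.00029
back 23 yaw -4.323810875568538 [0.7397 0.0699 0.087 ] 0.00346
left 21 yaw -3.091985280175761 [0.6333 0.124  0.087 ] 0.0003
right 21 yaw -1.9690193712993638 [0.6306 0.0104 0.087 ] 0.0002
bar yaw -2.5861834737581226 x at y=.06 0.5893682198773941
```

Call:
play_rows(
  targets=[
    [0, 0, 0.003, -0.001, 0.002, -0.02, 0],
    [0, 0, 0, 0, 0, -0.025, 0],
    [0, 0, 0, 0, 0, -0.015, 0],
    [0, 0, 0, 0, 0, 0, 0],
    [0, 0, 0, 0, 0, 0, 0],
  ],
)

```text
t: 20.4
eef_pos: [0.4396, 0.3421, 0.1015]
ee_rot: [-3.139, -0.002, -0.048]
force: [0.1, 0.0, -1.9]
width: 0.0175
```

Call:
play_rows(
  targets=[
    [-0.002, 0.002, -0.001, -0.0008, -0.001, -0.012, 0],
    [0, 0, 0, 0, 0, -0.012, 0],
    [0, 0, 0, 0, 0, -0.008, 0],
    [0, 0, 0, 0, 0, 0, 0],
    [0, 0, 0, 0, 0, 0, 0],
  ],
)

```text
t: 21.02
eef_pos: [0.4391, 0.3415, 0.0684]
ee_rot: [-3.14, -0.001, -0.049]
force: [-0.5, -0.9, -1.3]
width: 0.0172
```

Call:
play_rows(
  targets=[
    [0, 0, 0, 0, 0, -0.005, 0],
    [0, 0, 0, 0, 0, -0.003, 0],
    [0, 0, 0, 0, 0, 0, 0],
  ],
)

```text
t: 21.4
eef_pos: [0.4393, 0.3418, 0.0603]
ee_rot: [-3.139, -0.002, -0.049]
force: [-0.5, -0.2, -1.4]
width: 0.0179
```

Call:
play_rows(
  targets=[
    [0, 0, 0, 0, 0, -0.001, 0],
    [0, 0, 0, 0, 0, -0.0005, 0],
  ],
)

```text
t: 21.65
eef_pos: [0.4394, 0.3419, 0.0589]
ee_rot: [-3.138, -0.002, -0.049]
force: [-0.2, -0.1, -1.2]
width: 0.0178
```

Call:
play_rows(
  targets=[
    [0, 0, 0, -0.0005, -0.0006, -0.001, 0],
    [0, 0, 0, 0, 0, -0.0005, 0],
  ],
)

```text
t: 21.9
eef_pos: [0.4393, 0.3418, 0.0583]
ee_rot: [-3.137, -0.003, -0.048]
force: [-3.4, -2.5, 5.8]
width: 0.0179
```

Call:
play_rows(
  targets=[
    [0, 0, 0, 0, 0, -0.0008, 0],
    [0, 0, 0, 0, 0, 0, 0],
  ],
)

```text
t: 22.15
eef_pos: [0.4393, 0.3418, 0.0585]
ee_rot: [-3.137, -0.003, -0.048]
force: [-0.5, 0.6, -1.2]
width: 0.0174
```

Call:
play_rows(
  targets=[
    [0, 0, 0, 0, 0, 0, 0.3],
    [0, 0, 0, 0, 0, 0, 0.6],
    [0, 0, 0, 0, 0, 0, 1],
    [0, 0, 0, 0, 0, 0, 1],
    [0, 0, 0, 0, 0, 0, 1],
    [0, 0, 0, 0, 0, 0, 1],
    [0, 0, 0, 0, 0, 0, 1],
    [0, 0, 0, 0, 0, 0, 1],
    [0, 0, 0, 0, 0, 0, 1],
  ],
)

```text
t: 23.28
eef_pos: [0.4395, 0.3419, 0.0582]
ee_rot: [-3.137, -0.004, -0.048]
force: [-0.8, 0.2, 0.2]
width: 0.0871
```

Call:
play_rows(
  targets=[
    [0, 0, 0, 0, 0, 0.015, 1],
    [0, 0, 0, 0, 0, 0.03, 1],
    [0, 0, 0, 0, 0, 0.05, 1],
    [0, 0, 0, 0, 0, 0.05, 1],
    [0, 0, 0, -0.02, 0.045, 0.01, 1],
    [0, 0, 0, -0.02, 0.05, 0, 1],
    [0, 0, 0, -0.02, 0.05, 0, 1],
    [0, 0, 0, -0.02, 0.05, 0, 1],
    [0, 0, 0, -0.02, 0.04, 0, 1],
    [0, 0, 0, 0, 0, 0, 1],
    [0, 0, 0, 0, 0, 0, 1],
  ],
)

```text
t: 24.65
eef_pos: [0.3358, 0.5826, 0.2321]
ee_rot: [-3.127, -0.008, -0.049]
force: [-0.7, -0.2, 0.6]
width: 0.0872
```

```bash
python3 snap.py 9
python3 - <<'E'
from h import *
crop("pics/top9.png","pics/top_g9.png",190,195,70,85,7)
crop("pics/scene9.png","pics/sc_g9.png",310,115,60,50,10)
E
```

```text
24.65 [0.3358 0.5826 0.2321] [-3.1272 -0.0083 -0.0493] [-0.7  -0.15  0.62] [-0.129  0.035  0.023] 0.08717055760551483
[0.4577 0.5766 0.2161] [[370.8  89.8]] [[124.1 242.7]]
[0.4607 0.5765 0.2401] [[371.9  85.3]] [[120.4 241.3]]
[0.3957 0.5797 0.2401] [[360.6  80.5]] [[118.2 264.3]]
```

View pics/top_g9.png

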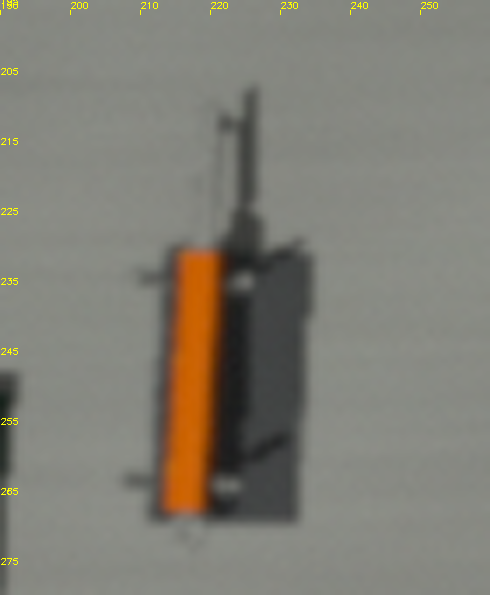

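View pics/sc_g9.png

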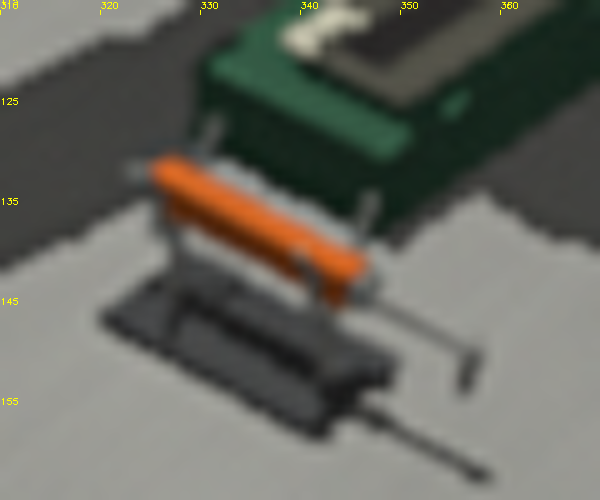

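View pics/top9.png

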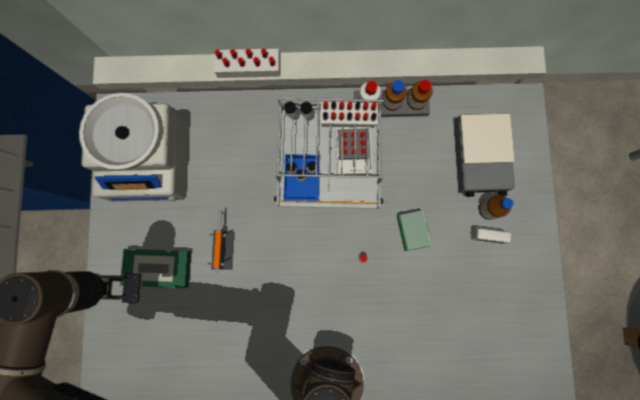

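View pics/sc_c9.png

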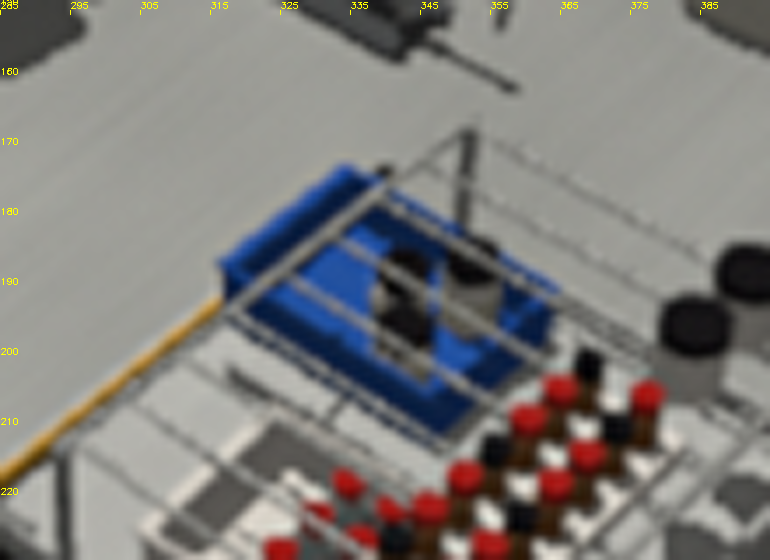

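Run:
```python
from station import *
print(job_done())
```

```text
the job is handed in; nothing more can be done
None
```

The blue tray is drawn up against the yellow stop bar with its three jars standing, the hook is back in its rest, and the job was handed in at about 25 s. `job_done` reports no verdict.

- **Slide and stop:** I gripped the hook in its rest, entered under the deck and hooked the claw behind the tray's front wall. The tray slid at about 2.7 N and met a hard stop about where the pictures had put the bar.
- **Firm pull:** I pulled straight at about 8–9.9 N for roughly 1.5 s, against an aim of 8.7 N. It briefly dipped to 6.5 N while I corrected a slight tilt of the hook. The most I read on the tray was about 11 N in all, including up to about 5 N of upward drag at the lip. I only saw force readings at the end of each move, so a brief peak in between could have been missed.
- **Unhooking and return:** I moved the claw 8 mm inward before lifting it, and the tray did not move in the pictures. The hook was then laid back and released.

**Last checks:**
- **Squareness:** The tray's front edge stands at −2.4° and the bar at −2.6°. The sides average −2.5°, so it is square within what I can measure. The back edge gave −4.3°, but the deck wires cover it and that fit was poor.
- **Snugness:** The pictures alone suggest a gap of about 2 mm, which is the calibration error. The force at the stop says there is contact.
- **Hook in its rest:** It looks within about 1 mm of where it was at the start.
- **Everything else:** The other things look unmoved in the final top view. The robot was clear of everything when I handed in.

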